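Line up the specimen jars by size

ROBOT

A 6-joint arm with a two-finger parallel gripper is mounted at the origin on the work surface. World frame = base frame: x ahead of the robot, y to its left, z up, the work surface at z = 0. Lengths are in m, angles in rad, forces in N, time in s.
With the tool pointing down it reaches from about 0.325 to 0.9 m from the base axis. Payload 3.5 kg.
Tool frame: the origin (TCP) lies midway between the tips of the shut fingers; the grasp point (between the pads) lies 19 mm behind it; z points along the fingers, y is the line along which they close (so a half turn about z gives the same grasp; the last joint's range is limited). The gripper opens to 85 mm and grips with 20 to 120 N. Pads are 22 mm wide; open, the fingers measure 114 mm over their backs; the gripper's body (76 mm by 85 mm) begins 54 mm behind the grasp point. The pads swing forward as they close: fully open they stand 13 mm farther back than shut.
Start: joints at [1.226, 0.276, -0.026, 1.268, 0, 1.467], TCP at [0.15, 0.607, 0.231] pointing down, gripper open.
Joint ranges: [-3.12, 3.12], [-0.85, 1.88], [-1.08, 1.24], [-1.95, 2.15], [-1.57, 1.53], [-3.14, 3.14]. Speed limits (rad/s): [2.57, 2.57, 3.14, 3.14, 3.14, 3.14].

INTERFACE

Orientations are given as a rotation vector (axis times angle).
In Python, from cell import manip gives the robot as it stands.
- The arm moves only by the tool apply_moves, never from a script. Its argument "deltas" is a list of rows, each a list of 5 numbers: the shift along the tool's x, y, z in mm, then the turn about the tool's z in rad, then the closure, from -1 (fully open) to 1 (shut), so that 0 is half open. In form: [[dx, dy, dz, spin, gripper], ...]. A call has 1 to 10 rows; each row shifts and turns the commanded pose from where the row before left it, along the tool's axes as they then stand; what a row does not reach is not made up. A row lasts 1/10 s, in which the tool goes at most 50 mm and 8.59 degrees, less where a joint would pass 70% of its speed; a pose out of reach is approached as far as the arm can. A call is refused whole if a number of a shift passes 50 or a number of a turn 0.15, either way. A call with a gripper value outside its range is refused whole. The fingers move at their own pace and stop on an object; the grip force is fixed at half the most. Time passes only in rows, so rows that do not move let the fingers close. It gives the time, the measured TCP pose, the force, the opening and the grip force at its end, in the units of the state.
- manip.observe(): the state, without advancing time (a new reading comes with each control period).
- manip.camera(name): name is "scene" or "top" or "wrist"; returns a dict with "pixels" (400x640x3 uint8, red, green, blue), "depth" (400x640 float32, m along the optical axis (not along the pixel's ray), 0 where there is no reading), "fx", "fy", "cx", "cy" (pixels), "xyz" and "rotation" of the camera in the world. Camera axes: x right, y up, looking along -z (the intrinsics and any distortion apply to the point x, -y, -z); pixel columns grow to the right and rows downward; lengths in m; the calibration is good to about 2 mm. A picture is of the moment at which its call begins.
- manip.sign_off(): hands the job in; it is judged then, once.
The state is a dict: "time": time; "qpos": joint angles; "joint_vel": joint speeds; "effort": joint torques, N m; "position": TCP position; "orientation": TCP orientation; "force": force on the tool from outside, world axes, zero at the start; "wrist_torque": the same for the moment, N m; "grip_width": finger opening in m; "grip_force": force on a finger pad.
Only numpy, scipy, OpenCV 4.12 (cv2) and the standard library are available. Lean on these libraries where they do the work, as an engineer would, in place of code of your own. Each camera call takes 0.05 s, during which the arm holds its last target. There are 200 camera calls.

TASK

Line up the four specimen jars by size on the row of round marks on the grey strip: the smallest on the red mark, then each next larger one on the next mark along, so that the largest stands at the other end. Stand each jar upright in the middle of its mark, never let a jar tip over, and leave the petri dish and the loupe where they are.

Things in the scene. Friction and masses are not known exactly. Their poses are not given: they have to be found in the camera images.
- jar_small: closed white plastic specimen jar with a blue screw cap, loose, standing upright: 34 mm across the cap (its widest part, the top 16 mm; the white body is 3 mm narrower), 44 mm tall, round. Origin: centre of its underside, z up.
- jar_medium: closed white plastic specimen jar with a green screw cap, loose, standing upright: 42 mm across the cap (its widest part, the top 16 mm; the white body is 3 mm narrower), 58 mm tall, round. Origin: centre of its underside, z up.
- jar_large: closed white plastic specimen jar with a yellow screw cap, loose, standing upright: 50 mm across the cap (its widest part, the top 16 mm; the white body is 3 mm narrower), 74 mm tall, round. Origin: centre of its underside, z up.
- jar_largest: closed white plastic specimen jar with a black screw cap, loose, standing upright: 58 mm across the cap (its widest part, the top 16 mm; the white body is 3 mm narrower), 92 mm tall, round. Origin: centre of its underside, z up.
- mark_red: Red round mark, a fixed disc 64 mm across, 2 mm thick, on a fixed grey strip (88 x 344 mm, 6 mm thick). Origin: centre of its underside, 6 mm above the table (its top: 8 mm). y axis along the row (either sense), z up. The four marks lie in a straight row, 80 mm between centres. It is at one end of the row; which end varies.
- mark_end: White round mark, a fixed disc 64 mm across, 2 mm thick, on a fixed grey strip (88 x 344 mm, 6 mm thick). Origin: centre of its underside, 6 mm above the table (its top: 8 mm). y axis along the row (either sense), z up. The four marks lie in a straight row, 80 mm between centres. It is at the end of the row farthest from the red one.
- mark_mid_a: White round mark, a fixed disc 64 mm across, 2 mm thick, on a fixed grey strip (88 x 344 mm, 6 mm thick). Origin: centre of its underside, 6 mm above the table (its top: 8 mm). y axis along the row (either sense), z up. The four marks lie in a straight row, 80 mm between centres. It is one of the two inner marks; which one is next to the red mark varies.
- mark_mid_b: White round mark, a fixed disc 64 mm across, 2 mm thick, on a fixed grey strip (88 x 344 mm, 6 mm thick). Origin: centre of its underside, 6 mm above the table (its top: 8 mm). y axis along the row (either sense), z up. The four marks lie in a straight row, 80 mm between centres. It is one of the two inner marks; which one is next to the red mark varies.
- dish: bystander: open clear petri dish with black rings printed on it, loose, 90 mm across, 15 mm tall. Origin: centre of its underside.
- loupe: bystander: black round hand loupe, loose, 52 mm across, 28 mm tall. Origin: centre of its underside.

How it is judged:
At the end, for the whole second after the job is handed in: Counting from the red mark the jars stand smallest (blue cap), medium (green), large (yellow), largest (black), each resting on its mark's top, upright within 0.1 rad, its axis within 14 mm of the mark's centre, released and at rest (horizontal distance between jar_small and mark_red below 0.014 m and z of jar_small in the frame of mark_red between -0.001 and 0.005 m and horizontal distance between jar_largest and mark_end below 0.014 m and z of jar_largest in the frame of mark_end between -0.001 and 0.005 m and ((horizontal distance between mark_mid_a and mark_red below 0.12 m and horizontal distance between jar_medium and mark_mid_a below 0.014 m and z of jar_medium in the frame of mark_mid_a between -0.001 and 0.005 m and horizontal distance between jar_large and mark_mid_b below 0.014 m and z of jar_large in the frame of mark_mid_b between -0.001 and 0.005 m) or (horizontal distance between mark_mid_a and mark_red above 0.12 m and horizontal distance between jar_medium and mark_mid_b below 0.014 m and z of jar_medium in the frame of mark_mid_b between -0.001 and 0.005 m and horizontal distance between jar_large and mark_mid_a below 0.014 m and z of jar_large in the frame of mark_mid_a between -0.001 and 0.005 m)) and angle between each of jar_small, jar_medium, jar_large, jar_largest's own z axis and vertical below 0.1 rad and linear speed of each of jar_small, jar_medium, jar_large, jar_largest below 0.01 m/s); the robot touches nothing.
It fails at once if a jar tips over (leans more than 0.6 rad) (angle between any of jar_small, jar_medium, jar_large, jar_largest's own z axis and vertical above 0.6 rad).
It fails at once if the petri dish or the loupe is moved by more than 20 mm (distance of any of dish, loupe from where it was at the start of the episode above 0.02 m).
It also fails if it takes over 104 s, if anything falls off the work surface, if the arm or the gripper's body presses on something with over 40 N, if the wrist force passes 120 N, or if a joint passes its speed limit or range.

## Working session

There is one attempt and no reset: what is moved stays moved. The work goes in short steps, Python scripts to look and compute and a tool call to move; the robot and the scene stay as the last step left them, time stands still between calls to the robot, and variables do not carry over. Pictures are saved under pics/ and viewed, at most 14 in all, crops included, and the job is handed in when it is done.

Besides the shell and the picture viewer there is one more tool, called after ">>>" as name([rows], argument=value, ...), one row to a line, values as JSON. apply_moves: Moves the arm, as the interface text tells. Its arguments: {"type":"object","properties":{"deltas":{"type":"array","items":{"type":"array","items":{"type":"number"}}}},"required":["deltas"]}

```bash
mkdir -p pics; ls; python3 - <<'E'
from cell import manip
import cv2,numpy as np
for n in("top","scene"):
    c=manip.camera(n); cv2.imwrite(f"pics/{n}0.png",c["pixels"][:,:,::-1]); np.savez(f"{n}0.npz",**c)
    print(n,c["fx"],c["fy"],c["cx"],c["cy"],c["xyz"],c["rotation"],[k for k in c])
s=manip.observe();print(s)
E
```

```text
pics
top 383.73523698432945 383.73523698432945 320.41157780104555 199.0288651514987 [0.50448835 0.01262061 0.9932964 ] [ 0.03358281 -0.03282158 -1.58650233] ['pixels', 'depth', 'fx', 'fy', 'cx', 'cy', 'xyz', 'rotation']
scene 451.6521399779888 451.6521399779888 325.0344626264103 204.30120178812058 [1.16522745 0.12122979 0.96397492] [0.43123628 0.53542347 1.7458393 ] ['pixels', 'depth', 'fx', 'fy', 'cx', 'cy', 'xyz', 'rotation']
{'time': 0.1, 'qpos': array([ 1.22559845e+00,  2.77093840e-01, -2.77596408e-02,  1.26799098e+00,
       -2.75095376e-05,  1.46739891e+00]), 'joint_vel': array([-1.55927713e-03, -1.98509001e-03,  2.78378021e-03, -5.55503447e-04,
       -2.97549259e-05, -4.53237599e-04]), 'effort': array([-5.95499132e-04, -4.46708179e+01,  2.96128589e+01,  8.48460768e-03,
       -9.31417981e-05, -2.39159604e-06]), 'position': array([0.14943117, 0.60614173, 0.2302411 ]), 'orientation': array([-0.3788427 , -3.11823333,  0.00314579]), 'force': array([-0.28831778,  0.36517135, -0.94748512]), 'wrist_torque': array([-0.06518004, -0.02645829,  0.02764225]), 'grip_force': 0.0, 'grip_width': 0.08566511001294395}
```

View pics/top0.png

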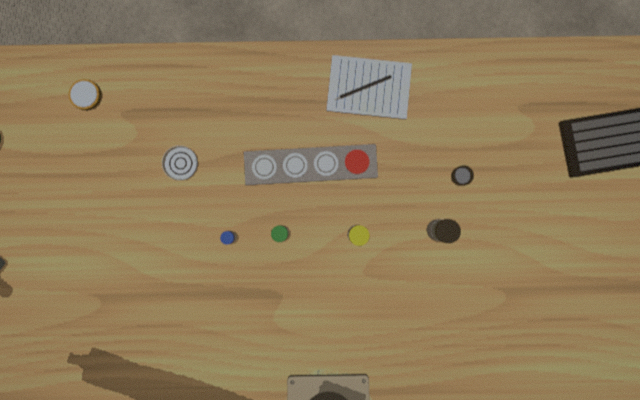

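View pics/scene0.png

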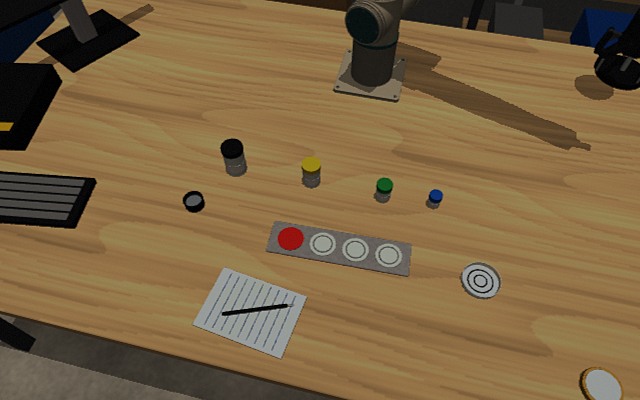

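The top view shows the red mark at (357,161) and the white marks at (326,163), (295,165) and (264,166). The caps are blue (228,238), green (280,233), yellow (359,235) and black (447,230). The dish is at (180,163) and the loupe at (462,175). The scene view agrees with this.

```bash
cat > h.py <<'E'
import numpy as np,cv2
from scipy.spatial.transform import Rotation as R
def plane(c,uv,z):
    u,v=uv; d=R.from_rotvec(c["rotation"]).apply([(u-c["cx"])/c["fx"],-(v-c["cy"])/c["fy"],-1])
    return c["xyz"]+d*(z-c["xyz"][2])/d[2]
def proj(c,p):
    q=R.from_rotvec(c["rotation"]).inv().apply(np.asarray(p)-c["xyz"])
    return c["cx"]+c["fx"]*q[0]/-q[2], c["cy"]-c["fy"]*q[1]/-q[2]
def masks(px):
    h=cv2.cvtColor(px,cv2.COLOR_RGB2HSV); H,S,V=[h[...,i].astype(int) for i in range(3)]
    return dict(red=((H<8)|(H>172))&(S>170)&(V>90),blue=(H>105)&(H<130)&(S>130)&(V>60),green=(H>45)&(H<85)&(S>110)&(V>40),
      yellow=(H>24)&(H<34)&(S>190)&(V>100),black=(V<45),white=(S<45)&(V>120))
def blobs(m,near=None,amin=30,rad=25):
    n,l,s,ce=cv2.connectedComponentsWithStats(m.astype(np.uint8))
    r=[]
    for i in range(1,n):
        if s[i,4]>=amin and (near is None or np.hypot(*(ce[i]-near))<rad):
            k=cv2.findContours((l==i).astype(np.uint8),cv2.RETR_EXTERNAL,cv2.CHAIN_APPROX_NONE)[0][0]
            e=cv2.fitEllipse(k) if len(k)>5 else None
            r.append((s[i,4],ce[i].round(1),e and np.round(e[0],1),e and np.round(e[1],1)))
    return r
E
python3 - <<'E'
from h import *
Z=dict(blue=.044,green=.058,yellow=.074,black=.092,red=.008,white=.008)
seed={"top":dict(red=[(357,161)],white=[(326,163),(295,165),(264,166)],blue=[(228,238)],green=[(280,233)],yellow=[(359,235)],black=[(447,230)]),
"scene":dict(red=[(290,238)],white=[(322,243),(355,250),(388,256)],blue=[(435,194)],green=[(384,184)],yellow=[(311,162)],black=[(232,145)])}
for n in seed:
    c=dict(np.load(n+"0.npz"));m=masks(c["pixels"])
    for k,l in seed[n].items():
        for q in l:
            for b in blobs(m[k],q,12,13): print(n,k,*b,plane(c,b[1],Z[k]).round(4)[:2], 'dz',(c["depth"][int(b[1][1]),int(b[1][0])]).round(3))
    if n=="top": 
        for q in((180,163),(462,175)): print(plane(c,q,.015))
E
```

```text
top red 372 [356.7 161.5] [356.6 161.4] [21.3 21.6] [ 0.6415 -0.0824] dz 0.991
top white 2393 [292.4 164.2] [297.  163.8] [ 30.6 121.9] [0.6372 0.0836] dz 0.987
top blue 108 [226.9 237.1] [226.9 237.2] [10.5 11.5] [0.4543 0.2448] dz 0.946
top green 179 [278.9 233.3] [278.9 233.2] [14.  15.1] [0.4622 0.115 ] dz 0.932
[0.64392983 0.37106354 0.015     ]
[ 0.60149986 -0.35030526  0.015     ]
scene red 460 [290.1 238.1] [290.1 238.1] [21.8 24.9] [ 0.6451 -0.0845] dz 1.105
scene white 405 [322.4 243.6] [322.4 243.6] [22.2 25.9] [ 0.6414 -0.0044] dz 1.093
scene white 418 [355.  249.2] [355.1 249.2] [22.3 26.2] [0.6379 0.0754] dz 1.084
scene white 213 [388. 255.] [388.2 255. ] [22.5 26.4] [0.6348 0.1549] dz 1.078
scene white 212 [388.3 254.9] [388.3 254.9] [14.3 17. ] [0.6344 0.1556] dz 1.075
scene blue 107 [435.8 194.5] [435.8 194.5] [ 9.4 12.5] [0.4572 0.2438] dz 1.135
scene green 168 [384.5 183.9] [384.5 183.9] [12.3 15.3] [0.4656 0.1134] dz 1.134
scene yellow 213 [310.7 163.6] [310.7 163.6] [13.6 17.8] [ 0.4584 -0.0794] dz 1.148
scene black 374 [231.6 148.6] [231.9 148.8] [19.9 23. ] [ 0.4727 -0.2836] dz 1.149
```

```bash
cat >> h.py <<'E'
def go(s,x,y,z,yaw=0.):
    """tool-frame shift (mm) to world target, current spin; and spin needed so tool y is along world x (mod pi)"""
    r=R.from_rotvec(s["orientation"]); M=r.as_matrix()
    d=M.T@(np.array([x,y,z])-s["position"])*1000
    a=np.arctan2(M[1,1],M[0,1]); 
    sp=-(yaw-a); sp=(sp+np.pi/2)%np.pi-np.pi/2   # tool z down: positive spin = negative world yaw
    print("pos",s["position"].round(4),"t",round(s["time"],2),"w",round(s["grip_width"],4),"gf",round(s["grip_force"],1),"F",s["force"].round(1)); print("tool x",M[:,0].round(3),"y",M[:,1].round(3),"z",M[:,2].round(3),"shift",d.round(1),"spin",round(sp,3),"q",s["qpos"].round(2))
E
python3 - <<'E'
from h import *
from cell import manip
c=dict(np.load("top0.npz"));px=c["pixels"]
h=cv2.cvtColor(px,cv2.COLOR_RGB2HSV)
print(h[235,359],h[230,447],h[230,435])
V=h[...,2].astype(int);H=h[...,0].astype(int);S=h[...,1].astype(int)
for b in blobs((H>25)&(H<34)&(S>140),(359,235),30,12): print(b,plane(c,b[2],.074))
for b in blobs((V<40),(447,230),30,12): print(b,plane(c,b[2],.092))
zz=(c["depth"]<.945)&(c["depth"]>.8)
for q,z in(((359,235),.074),((447,230),.092)):
    for b in blobs(zz,q,30,12): print(b,plane(c,b[2],z))
go(manip.observe(),.455,.2445,.15)
E
```

```text
[ 29 162 157] [18 66 58] [22 79 61]
(np.int32(325), array([358.6, 235.2]), array([358.6, 235.2]), array([19.2, 19.8])) [ 0.45538857 -0.07705156  0.074     ]
(np.int32(343), array([358.8, 235.6]), array([358.8, 235.6]), array([19.7, 20.3])) [ 0.4544289  -0.07750988  0.074     ]
(np.int32(570), array([446., 231.]), array([446. , 231.1]), array([23.6, 28.9])) [ 0.46266578 -0.28013231  0.092     ]
pos [0.1494 0.6061 0.2302] t 0.1 w 0.0857 gf 0.0 F [-0.3  0.4 -0.9]
tool x [-0.971  0.239  0.   ] y [ 0.239  0.971 -0.002] z [-0.001 -0.002 -1.   ] shift [-383.3 -277.8   80.7] spin 1.329 q [ 1.23  0.28 -0.03  1.27 -0.    1.47]
```

>>> apply_moves([
  [-38,-28,0,0,-1],
  [-38,-28,0,0,-1],
  [-38,-28,0,0,-1],
  [-38,-28,0,0,-1],
  [-38,-28,0,0,-1],
  [-38,-28,0,0,-1],
  [-38,-28,0,0,-1],
  [-38,-28,0,0,-1],
  [-38,-28,0,0,-1],
  [-38,-28,0,0,-1],
])

```text
time: 1.1
position: [0.4522, 0.2422, 0.231]
orientation: [-0.379, -3.118, 0.0]
force: [1.1, 1.1, -0.0]
grip_width: 0.0857
grip_force: 0.0
```

>>> apply_moves([
  [0,0,0,0.148,-1],
  [0,0,0,0.148,-1],
  [0,0,0,0.148,-1],
  [0,0,0,0.148,-1],
  [0,0,0,0.148,-1],
  [0,0,0,0.148,-1],
  [0,0,0,0.148,-1],
  [0,0,0,0.148,-1],
  [0,0,0,0.145,-1],
  [0,0,0,0,-1],
])

```text
time: 2.1
position: [0.4512, 0.2438, 0.2308]
orientation: [-2.221, -2.221, 0.002]
force: [0.1, -0.4, -1.1]
grip_width: 0.0855
grip_force: 0.0
```

```bash
python3 - <<'E'
from h import *
from cell import manip
s=manip.observe(); go(s,.455,.2445,.15)
c=manip.camera("wrist"); cv2.imwrite("pics/w1.png",c["pixels"][:,:,::-1]); print(c["fx"],c["xyz"],R.from_rotvec(c["rotation"]).as_matrix().round(2).tolist())
print(proj(c,[.455,.2445,.044]))
m=masks(c["pixels"])
for b in blobs(m["blue"]): print(b,plane(c,b[2],.044))
E
```

```text
pos [0.4512 0.2438 0.2308] t 2.1 w 0.0855 gf 0.0 F [ 0.1 -0.4 -1.1]
tool x [-0.  1. -0.] y [ 1.     0.    -0.001] z [-0.001 -0.    -1.   ] shift [ 0.7  3.9 80.8] spin 0.0 q [ 0.37  0.08 -0.27  1.23  0.    1.94]
275.6421522505528 [0.45124366 0.31256724 0.37264956] [[1.0, -0.0, 0.0], [0.0, 0.96, 0.27], [-0.0, -0.27, 0.96]]
(np.float64(325.4057353545862), np.float64(179.31738275819924))
```

View pics/w1.png

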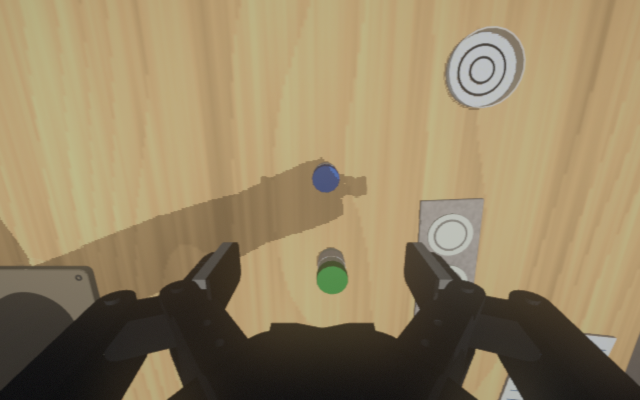

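The wrist view shows the blue cap at (326,178), less than 1 px from where I projected it, with the fingers straddling it. I'm descending to grip.

>>> apply_moves([
  [1,4,45,0,-1],
  [0,0,45,0,-1],
  [0,0,45,0,-1],
  [0,0,40,0,-1],
  [0,0,25,0,-1],
  [0,0,17,0,-1],
  [0,0,0,0,1],
  [0,0,0,0,1],
  [0,0,0,0,1],
  [0,0,0,0,1],
])

```text
time: 3.15
position: [0.457, 0.2456, 0.0161]
orientation: [2.22, 2.221, 0.004]
force: [-0.3, 0.1, 1.7]
grip_width: 0.0323
grip_force: 59.2
```

>>> apply_moves([
  [0,0,0,0,1],
  [0,0,0,0,1],
  [0,0,0,0,1],
  [0,0,0,0,1],
])

```text
time: 3.55
position: [0.457, 0.2456, 0.016]
orientation: [2.22, 2.221, 0.005]
force: [-1.3, -0.6, 5.9]
grip_width: 0.0321
grip_force: 59.4
```

>>> apply_moves([
  [0,0,-15,0,1],
  [0,0,-35,0,1],
  [-20,11,-35,0,1],
  [-41,23,0,0,1],
  [-41,23,0,0,1],
  [-41,23,0,0,1],
  [-41,23,0,0,1],
  [-41,23,0,0,1],
  [-41,23,0,0,1],
  [-41,23,0,0,1],
])

```text
time: 4.55
position: [0.6283, -0.0639, 0.0997]
orientation: [2.221, 2.221, 0.001]
force: [-0.0, 0.2, 0.1]
grip_width: 0.0322
grip_force: 59.5
```

>>> apply_moves([
  [-20,12,0,0,1],
  [-2,2,0,0,1],
  [0,0,0,0,1],
  [0,0,0,0,1],
])

```text
time: 4.95
position: [0.6406, -0.0829, 0.0991]
orientation: [-2.219, -2.222, 0.001]
force: [0.5, -0.0, -0.0]
grip_width: 0.0323
grip_force: 59.5
```

```bash
python3 - <<'E'
from h import *
from cell import manip
s=manip.observe(); go(s,.643,-.083,.026)
c=manip.camera("wrist"); cv2.imwrite("pics/w2.png",c["pixels"][:,:,::-1])
m=masks(c["pixels"]); print("red pred",proj(c,[.643,-.083,.008]))
for b in blobs(m["red"]): print(b,plane(c,b[2],.008))
for b in blobs(m["blue"]): print(b,plane(c,b[2],.044+s["position"][2]-.016))
for b in blobs(m["white"],None,100): print(b,plane(c,b[2],.008))
E
```

```text
pos [ 0.6406 -0.0829  0.0991] t 4.95 w 0.0323 gf 59.5 F [ 0.5 -0.  -0. ]
tool x [-0.001  1.     0.001] y [ 1.     0.001 -0.001] z [-0.001  0.001 -1.   ] shift [-0.2  2.5 73.1] spin 0.001 q [-0.23  0.41 -0.14  1.03  0.    1.34]
red pred (np.float64(324.95090916792583), np.float64(202.41182515252876))
(np.int32(1356), array([325.1, 209.1]), array([325.5, 209.6]), array([28.6, 77.8])) [ 0.64352447 -0.0896512   0.008     ]
(np.int32(3268), array([321.7, 273.1]), array([321.7, 273.1]), array([59.8, 67.7])) [ 0.64047735 -0.08207672  0.12713426]
(np.int32(20793), array([322. ,  95.9]), array([322.4, 108.1]), array([119.5, 295.2])) [ 0.64050932 -0.00395335  0.008     ]
(np.int32(28062), array([544.7, 216.7]), array([545.5, 221.4]), array([185.5, 211.9])) [ 0.84097156 -0.10012215  0.008     ]
(np.int32(177), array([106.7, 197.6]), array([ 89.6, 205.6]), array([50. , 63.9])) [ 0.43456558 -0.08661561  0.008     ]
(np.int32(131), array([452.1, 322.1]), array([451.9, 322. ]), array([ 8.4, 18.8])) [ 0.77096097 -0.20757164  0.008     ]
```

View pics/w2.png

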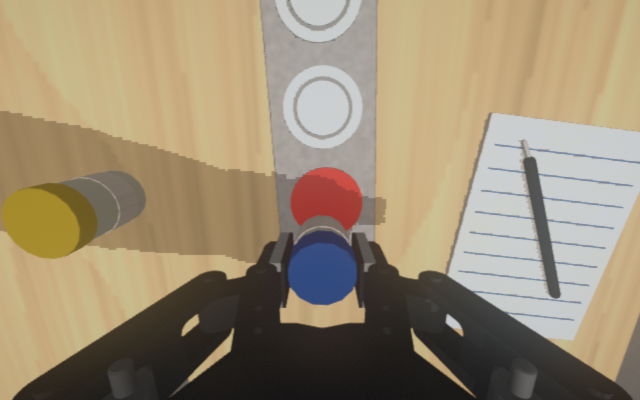

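The wrist view shows the blue jar held upright with its cap at (322,268). The red mark is centred at about (326,201), as predicted. I'm lowering the jar.

>>> apply_moves([
  [0,3,30,0,1],
  [0,0,25,0,1],
  [0,0,12,0,1],
  [0,0,4,0,1],
  [0,0,2,0,1],
  [0,0,1,0,1],
  [0,0,0,0,1],
])

```text
time: 5.7
position: [0.6455, -0.0842, 0.0265]
orientation: [2.22, 2.22, 0.002]
force: [0.3, -0.1, 0.3]
grip_width: 0.0323
grip_force: 59.5
```

>>> apply_moves([
  [0,0,1,0,1],
  [0,0,1,0,1],
  [0,0,0,0,1],
  [0,0,0,0,1],
])

```text
time: 6.1
position: [0.6452, -0.0843, 0.0241]
orientation: [2.221, 2.221, 0.001]
force: [-1.0, -0.4, 3.5]
grip_width: 0.0322
grip_force: 59.8
```

>>> apply_moves([
  [0,0,0,0,0.3],
  [0,0,0,0,0],
  [0,0,0,0,-0.5],
  [0,0,0,0,-1],
  [0,0,0,0,-1],
  [0,0,0,0,-1],
  [0,0,-30,0,-1],
  [0,0,-50,0,-1],
  [0,0,-50,0,-1],
  [0,0,-50,0,-1],
])

```text
time: 7.1
position: [0.6441, -0.0839, 0.2049]
orientation: [-2.221, -2.221, 0.001]
force: [1.3, -0.6, 1.3]
grip_width: 0.0852
grip_force: 0.0
```

>>> apply_moves([
  [33,-30,0,0,-1],
  [33,-30,0,0,-1],
  [33,-30,0,0,-1],
  [33,-30,0,0,-1],
  [33,-30,0,0,-1],
  [33,-30,0,0,-1],
  [0,0,0,0,-1],
  [0,0,0,0,-1],
])

```text
time: 7.9
position: [0.4641, 0.1146, 0.2035]
orientation: [2.219, 2.223, 0.001]
force: [0.9, 0.4, 1.1]
grip_width: 0.0854
grip_force: 0.0
```

```bash
cat >> h.py <<'E'
def ringw(px,q,rad=60):
    pass
E
python3 - <<'E'
from h import *
from cell import manip
s=manip.observe(); go(s,.4635,.1145,.0)
c=manip.camera("wrist"); cv2.imwrite("pics/w3.png",c["pixels"][:,:,::-1])
m=masks(c["pixels"]); print("pred",proj(c,[.4635,.1145,.058]))
for b in blobs(m["green"]): print(b,plane(c,b[2],.058))
c=manip.camera("top");m=masks(c["pixels"])
for b in blobs(m["blue"]): print("blue",b,plane(c,b[2],.052))
for b in blobs(m["red"]): print("red",b,plane(c,b[2],.008))
E
```

```text
pos [0.4641 0.1146 0.2035] t 7.9 w 0.0854 gf 0.0 F [0.9 0.4 1.1]
tool x [-0.002  1.    -0.   ] y [1.    0.002 0.001] z [ 0.001 -0.    -1.   ] shift [  0.   -0.8 203.5] spin 0.002 q [ 0.11  0.03 -0.37  1.16 -0.    1.68]
pred (np.float64(321.3549466920117), np.float64(187.83370906619723))
(np.int32(627), array([322.1, 191.8]), array([321.8, 190.9]), array([27.1, 35.4])) [0.46398847 0.11111669 0.058     ]
blue (np.int32(104), array([358.5, 158.9]), array([358.5, 158.9]), array([10.2, 11.2])) [ 0.64174678 -0.08272863  0.052     ]
red (np.int32(171), array([354.6, 164.1]), array([357., 161.]), array([20. , 21.2])) [ 0.64277807 -0.08320601  0.008     ]
```

View pics/w3.png

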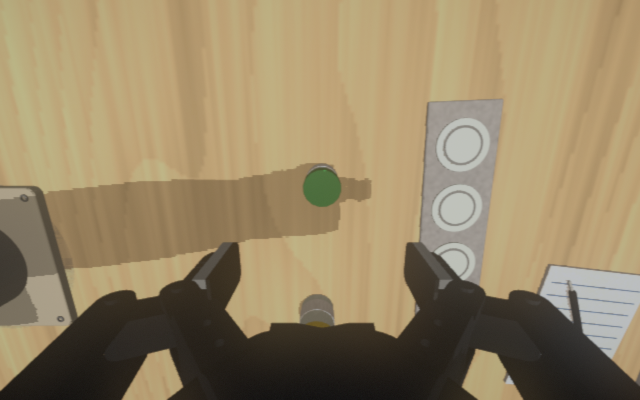

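The blue jar stands within about 1 mm of the red mark's centre. The wrist view shows the green cap at (322,188), between the fingers. I'm gripping it next.

>>> apply_moves([
  [0,0,45,0,-1],
  [0,0,45,0,-1],
  [0,0,40,0,-1],
  [0,0,28,0,-1],
  [0,0,17,0,-1],
  [0,0,0,0,-1],
  [0,0,0,0,1],
  [0,0,0,0,1],
  [0,0,0,0,1],
  [0,0,0,0,1],
])

```text
time: 9.0
position: [0.4662, 0.1141, 0.03]
orientation: [2.22, 2.22, 0.004]
force: [-0.3, 0.2, 4.5]
grip_width: 0.0404
grip_force: 59.8
```

>>> apply_moves([
  [0,0,0,0,1],
  [0,0,0,0,1],
  [0,0,0,0,1],
])

```text
time: 9.3
position: [0.4661, 0.1141, 0.0299]
orientation: [2.22, 2.22, 0.004]
force: [-1.5, 0.3, 6.6]
grip_width: 0.0403
grip_force: 59.9
```

>>> apply_moves([
  [0,0,-15,0,1],
  [0,0,-35,0,1],
  [0,0,-20,0,1],
  [-23,34,0,0,1],
  [-23,35,0,0,1],
  [-23,35,0,0,1],
  [-24,35,0,0,1],
  [-24,35,0,0,1],
  [0,0,0,0,1],
  [0,0,0,0,1],
])

```text
time: 10.3
position: [0.639, -0.0036, 0.0982]
orientation: [-2.222, -2.22, 0.0]
force: [-0.6, 0.1, -0.8]
grip_width: 0.0403
grip_force: 60.7
```

```bash
python3 - <<'E'
from h import *
from cell import manip
s=manip.observe(); go(s,.6395,-.003,.038)
c=manip.camera("wrist"); cv2.imwrite("pics/w4.png",c["pixels"][:,:,::-1])
m=masks(c["pixels"]); print("pred",proj(c,[.6395,-.003,.008]),proj(c,[.636,.077,.008]),proj(c,[.633,.156,.008]))
for b in blobs(m["green"]): print(b,plane(c,b[2],.058+s["position"][2]-.030))
for b in blobs(m["white"],None,300): print(b,plane(c,b[2],.008))
E
```

```text
pos [ 0.639  -0.0036  0.0982] t 10.3 w 0.0403 gf 60.7 F [-0.6  0.1 -0.8]
tool x [0.001 1.    0.   ] y [ 1.    -0.001 -0.   ] z [-0.  0. -1.] shift [ 0.6  0.5 60.2] spin -0.001 q [-0.11  0.39 -0.16  1.02  0.    1.47]
pred (np.float64(322.67382154809525), np.float64(201.88442946589237)) (np.float64(318.4154827334789), np.float64(105.795661987832)) (np.float64(313.9357189328579), np.float64(-9.555138645063977))
(np.int32(5223), array([321.8, 272.4]), array([321.8, 272.4]), array([75.9, 85.8])) [ 0.63891372 -0.00241185  0.12619124]
(np.int32(23782), array([319.6, 107.6]), array([319.3, 106.6]), array([120.4, 291.5])) [0.63670545 0.07638998 0.008     ]
(np.int32(15180), array([546.4, 265.1]), array([555.6, 267.1]), array([129.6, 176.8])) [ 0.85829095 -0.06663587  0.008     ]
(np.int32(312), array([120.2, 275.4]), array([140.1, 246.8]), array([53.4, 66. ])) [ 0.47157801 -0.04619762  0.008     ]
(np.int32(525), array([359.2, 309.4]), array([359.3, 309.6]), array([21.1, 34.7])) [ 0.67572796 -0.11358341  0.008     ]
(np.int32(482), array([295.7, 312.6]), array([295.4, 312.2]), array([20.1, 37.5])) [ 0.61267482 -0.1166716   0.008     ]
(np.int32(513), array([450.3, 371.1]), array([447.4, 368.6]), array([12.3, 61.8])) [ 0.77149681 -0.18643747  0.008     ]
```

View pics/w4.png

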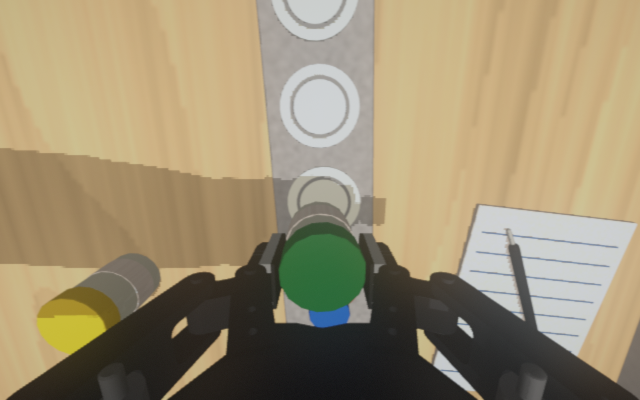

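The green jar is held upright with its cap at (322,272), above its mark at about (323,202). The next mark is at (319,106), as predicted. I'm lowering it.

>>> apply_moves([
  [0,1,25,0,1],
  [0,0,18,0,1],
  [0,0,10,0,1],
  [0,0,4,0,1],
  [0,0,1,0,1],
  [0,0,0,0,1],
  [0,0,0,0,1],
])

```text
time: 11.05
position: [0.6404, -0.003, 0.0414]
orientation: [2.22, 2.221, 0.002]
force: [-0.1, -0.3, -0.4]
grip_width: 0.04
grip_force: 60.7
```

>>> apply_moves([
  [0,0,1,0,1],
  [0,0,1,0,1],
  [0,0,1,0,1],
  [0,0,0,0,1],
  [0,0,0,0,1],
])

```text
time: 11.55
position: [0.6399, -0.0031, 0.038]
orientation: [2.221, 2.221, 0.001]
force: [-1.8, -0.1, 4.5]
grip_width: 0.0406
grip_force: 61.1
```

>>> apply_moves([
  [0,0,0,0,0.3],
  [0,0,0,0,0],
  [0,0,0,0,-0.5],
  [0,0,0,0,-1],
  [0,0,0,0,-1],
  [0,0,0,0,-1],
  [0,0,-30,0,-1],
  [0,0,-50,0,-1],
  [0,0,-50,0,-1],
  [0,0,-50,0,-1],
])

```text
time: 12.55
position: [0.6391, -0.003, 0.2189]
orientation: [-2.221, -2.221, 0.0]
force: [1.4, 0.1, -0.7]
grip_width: 0.0852
grip_force: 0.0
```

>>> apply_moves([
  [-15,-37,0,0,-1],
  [-15,-37,0,0,-1],
  [-15,-37,0,0,-1],
  [-15,-37,0,0,-1],
  [-14,-37,0,0,-1],
  [0,0,0,0,-1],
  [0,0,0,0,-1],
])

```text
time: 13.25
position: [0.4541, -0.0773, 0.2175]
orientation: [2.222, 2.22, 0.001]
force: [0.2, -1.0, 0.5]
grip_width: 0.0852
grip_force: 0.0
```

```bash
python3 - <<'E'
from h import *
from cell import manip
s=manip.observe(); go(s,.455,-.0773,.044)
c=manip.camera("wrist"); cv2.imwrite("pics/w5.png",c["pixels"][:,:,::-1])
h=cv2.cvtColor(c["pixels"],cv2.COLOR_RGB2HSV).astype(int); print("pred",proj(c,[.455,-.0773,.074]))
for b in blobs((h[...,0]>25)&(h[...,0]<34)&(h[...,1]>180),None,200): print(b,plane(c,b[2],.074))
E
```

```text
pos [ 0.4541 -0.0773  0.2175] t 13.25 w 0.0852 gf 0.0 F [ 0.2 -1.   0.5]
tool x [ 0.001  1.    -0.   ] y [ 1.    -0.001  0.001] z [ 0.001 -0.    -1.   ] shift [ -0.    0.8 173.5] spin -0.001 q [-0.31 -0.01 -0.39  1.19  0.    1.26]
pred (np.float64(322.7943726713809), np.float64(188.28309564003487))
```

View pics/w5.png

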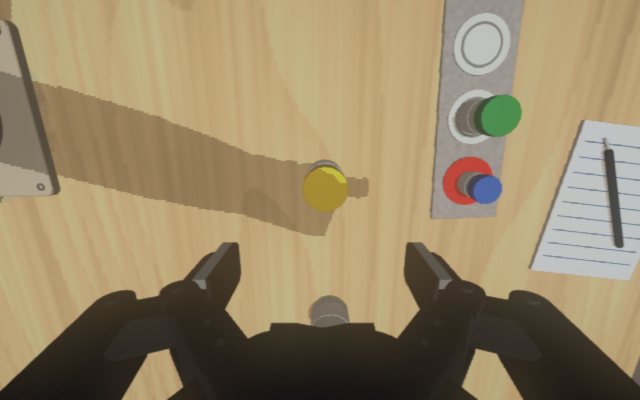

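The blue and green jars stand on their marks. The yellow cap is at (325,188), about 2 px from the prediction. I'm gripping it.

>>> apply_moves([
  [0,2,45,0,-1],
  [0,0,45,0,-1],
  [0,0,40,0,-1],
  [0,0,28,0,-1],
  [0,0,16,0,-1],
  [0,0,0,0,-1],
  [0,0,0,0,1],
  [0,0,0,0,1],
  [0,0,0,0,1],
  [0,0,0,0,1],
])

```text
time: 14.3
position: [0.4584, -0.0775, 0.0451]
orientation: [2.219, 2.219, 0.003]
force: [-0.3, 0.6, 5.5]
grip_width: 0.0481
grip_force: 61.4
```

>>> apply_moves([
  [0,0,0,0,1],
  [0,0,0,0,1],
  [0,0,0,0,1],
])

```text
time: 14.6
position: [0.4583, -0.0775, 0.045]
orientation: [2.219, 2.219, 0.003]
force: [-0.8, -0.4, 5.8]
grip_width: 0.0483
grip_force: 61.4
```

>>> apply_moves([
  [0,0,-15,0,1],
  [0,0,-35,0,1],
  [0,0,-25,0,1],
  [30,35,0,0,1],
  [31,35,0,0,1],
  [31,36,0,0,1],
  [31,36,0,0,1],
  [31,36,0,0,1],
  [0,0,0,0,1],
  [0,0,0,0,1],
])

```text
time: 15.6
position: [0.6348, 0.0777, 0.118]
orientation: [-2.22, -2.223, 0.001]
force: [-0.4, -0.5, -0.9]
grip_width: 0.048
grip_force: 62.4
```

```bash
python3 - <<'E'
from h import *
from cell import manip
s=manip.observe(); go(s,.6365,.077,.053)
c=manip.camera("wrist"); cv2.imwrite("pics/w6.png",c["pixels"][:,:,::-1])
print("pred mark",proj(c,[.6365,.077,.008]),proj(c,[.633,.1565,.008]),"cap at tcp",proj(c,s["position"]+[0,0,.029]))
E
```

```text
pos [0.6348 0.0777 0.118 ] t 15.6 w 0.048 gf 62.4 F [-0.4 -0.5 -0.9]
tool x [-0.002  1.    -0.   ] y [ 1.     0.002 -0.001] z [-0.001 -0.    -1.   ] shift [-0.7  1.7 65. ] spin 0.002 q [ 0.02  0.38 -0.13  1.06 -0.    1.59]
pred mark (np.float64(323.8915600329405), np.float64(197.24849023731497)) (np.float64(320.33347813241477), np.float64(109.12124291075109)) cap at tcp (np.float64(321.9576295320099), np.float64(275.85593169444576))
```

View pics/w6.png

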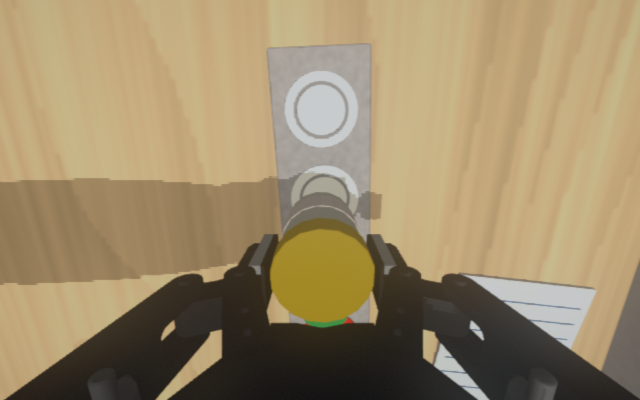

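The yellow jar is held upright with its cap at (322,271). Its mark is at about (325,198) and the end mark at (321,109), both as predicted. I'm lowering it.

>>> apply_moves([
  [0,2,25,0,1],
  [0,0,20,0,1],
  [0,0,13,0,1],
  [0,0,5,0,1],
  [0,0,1,0,1],
  [0,0,1,0,1],
  [0,0,0,0,1],
  [0,0,0,0,1],
])

```text
time: 16.45
position: [0.6373, 0.077, 0.0543]
orientation: [2.221, 2.221, 0.002]
force: [-0.1, 0.9, -1.6]
grip_width: 0.0482
grip_force: 62.4
```

>>> apply_moves([
  [0,0,1,0,1],
  [0,0,1,0,1],
  [0,0,0,0,1],
  [0,0,0,0,1],
])

```text
time: 16.85
position: [0.6373, 0.0771, 0.0531]
orientation: [2.22, 2.221, 0.002]
force: [-2.9, 0.2, 5.7]
grip_width: 0.0487
grip_force: 63.0
```

>>> apply_moves([
  [0,0,0,0,0.3],
  [0,0,0,0,0],
  [0,0,0,0,-0.5],
  [0,0,0,0,-1],
  [0,0,0,0,-1],
  [0,0,0,0,-1],
  [0,0,-30,0,-1],
  [0,0,-50,0,-1],
  [0,0,-50,0,-1],
  [0,0,-50,0,-1],
])

```text
time: 17.85
position: [0.6361, 0.077, 0.2327]
orientation: [-2.221, -2.221, 0.001]
force: [0.7, -1.1, 0.5]
grip_width: 0.0853
grip_force: 0.0
```

>>> apply_moves([
  [-40,-19,0,0,-1],
  [-40,-19,0,0,-1],
  [-40,-19,0,0,-1],
  [-40,-19,0,0,-1],
  [-40,-20,0,0,-1],
  [-40,-20,0,0,-1],
  [-39,-20,0,0,-1],
  [-39,-20,0,0,-1],
  [-39,-19,0,0,-1],
  [0,0,0,0,-1],
])

```text
time: 18.85
position: [0.4597, -0.2841, 0.2313]
orientation: [2.228, 2.214, -0.003]
force: [0.6, 1.0, -0.3]
grip_width: 0.0858
grip_force: 0.0
```

```bash
python3 - <<'E'
from h import *
from cell import manip
s=manip.observe(); go(s,.4625,-.28,.062)
c=manip.camera("wrist"); cv2.imwrite("pics/w7.png",c["pixels"][:,:,::-1])
u,v=proj(c,[.4625,-.28,.092]); print("pred",u,v)
h=cv2.cvtColor(c["pixels"],cv2.COLOR_RGB2HSV)
for b in blobs(h[...,2]<45,(u,v),200,40): print(b,plane(c,b[2],.092))
E
```

```text
pos [ 0.4597 -0.2841  0.2313] t 18.85 w 0.0858 gf 0.0 F [ 0.6  1.  -0.3]
tool x [ 0.006  1.    -0.002] y [ 1.    -0.006 -0.   ] z [-0.    -0.002 -1.   ] shift [  4.5   2.9 169.2] spin -0.006 q [-0.67  0.13 -0.21  1.23 -0.    0.9 ]
pred 324.81575310735514 185.12624407718315
```

View pics/w7.png

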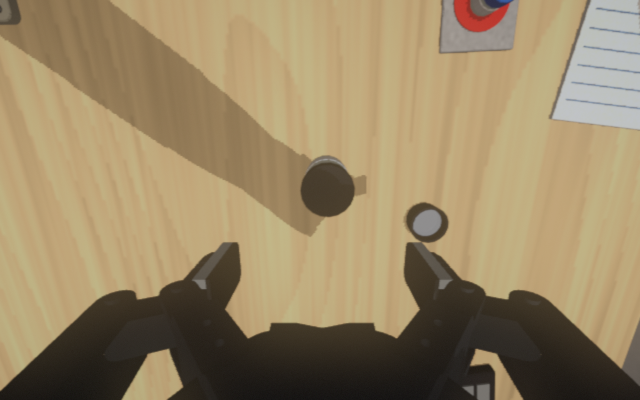

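The wrist view shows the black cap at about (327.5,190), roughly 3 mm off in x and 5 mm off in y from the prediction. The loupe at (427,222) is clear of the fingers. I'll settle first and then re-measure the cap.

>>> apply_moves([
  [0,0,0,0,-1],
  [0,0,0,0,-1],
])

```text
time: 19.1
position: [0.4619, -0.279, 0.2312]
orientation: [-2.22, -2.223, -0.0]
force: [-0.2, 0.3, 0.3]
grip_width: 0.0853
grip_force: 0.0
```

```bash
python3 - <<'E'
from h import *
from cell import manip
s=manip.observe()
c=manip.camera("wrist")
h=cv2.cvtColor(c["pixels"],cv2.COLOR_RGB2HSV)
for t in(55,65):
  m=h[...,2]<t; m[238:]=0; m[:,:298]=0; m[:,365:]=0
  m=cv2.morphologyEx(m.astype(np.uint8),cv2.MORPH_OPEN,np.ones((5,5)))
  for b in blobs(m,None,500,40): print(b,plane(c,b[2],.092)); go(s,*plane(c,b[2],.092)[:2],.062)
E
python3 - <<'E'
from h import *
from cell import manip
s=manip.observe()
c=manip.camera("wrist")
v,u=np.mgrid[:400,:640]
d=c["depth"]
P=np.stack([(u-c["cx"])/c["fx"]*d,-(v-c["cy"])/c["fy"]*d,-d],-1)@R.from_rotvec(c["rotation"]).as_matrix().T+c["xyz"]
m=(abs(P[...,2]-.092)<.006)&(u>290)&(u<365)&(v<237)&(d>0)
for b in blobs(m,None,300): print(b,plane(c,b[2],.092)); go(s,*plane(c,b[2],.092)[:2],.062)
E
```

```text
(np.int32(2225), array([324.3, 195.5]), array([324.3, 195.5]), array([51.9, 53. ])) [ 0.46438198 -0.2856312   0.092     ]
pos [ 0.462  -0.2789  0.2312] t 19.15 w 0.0855 gf 0.0 F [-0.2 -0.9 -0.4]
tool x [-0.002  1.     0.   ] y [ 1.     0.002 -0.   ] z [-0.  0. -1.] shift [ -6.8   2.4 169.2] spin 0.002 q [-0.66  0.13 -0.21  1.23  0.    0.91]
```

>>> apply_moves([
  [-6,2,20,0,-1],
  [0,0,45,0,-1],
  [0,0,45,0,-1],
  [0,0,37,0,-1],
  [0,0,21,0,-1],
  [0,0,0,0,-1],
  [0,0,0,0,1],
  [0,0,0,0,1],
  [0,0,0,0,1],
  [0,0,0,0,1],
])

```text
time: 20.2
position: [0.4654, -0.2873, 0.0657]
orientation: [2.218, 2.218, 0.001]
force: [-0.5, 0.2, 5.9]
grip_width: 0.0564
grip_force: 64.1
```

>>> apply_moves([
  [0,0,0,0,1],
  [0,0,0,0,1],
  [0,0,0,0,1],
])

```text
time: 20.5
position: [0.4654, -0.2873, 0.0657]
orientation: [2.218, 2.218, 0.002]
force: [-0.1, 1.2, 7.2]
grip_width: 0.056
grip_force: 64.1
```

>>> apply_moves([
  [0,0,-10,0,1],
  [0,0,-30,0,1],
  [0,0,-40,0,1],
  [0,0,-40,0,1],
  [30,11,0,0,1],
  [40,15,0,0,1],
  [42,16,0,0,1],
  [42,16,0,0,1],
  [42,16,0,0,1],
  [42,16,0,0,1],
])

```text
time: 21.5
position: [0.5535, -0.0463, 0.1838]
orientation: [2.222, 2.221, -0.0]
force: [1.0, -0.4, -1.2]
grip_width: 0.0562
grip_force: 64.2
```

>>> apply_moves([
  [42,16,0,0,1],
  [42,16,0,0,1],
  [42,16,0,0,1],
  [40,15,0,0,1],
  [30,11,0,0,1],
  [10,4,0,0,1],
  [0,0,0,0,1],
  [0,0,0,0,1],
  [0,0,0,0,1],
])

```text
time: 22.4
position: [0.631, 0.1565, 0.1833]
orientation: [-2.223, -2.22, 0.002]
force: [0.3, -0.2, -1.8]
grip_width: 0.0561
grip_force: 64.2
```

```bash
python3 - <<'E'
from h import *
from cell import manip
s=manip.observe(); go(s,.633,.1565,.074)
c=manip.camera("wrist"); cv2.imwrite("pics/w8.png",c["pixels"][:,:,::-1])
print("pred mark",proj(c,[.633,.1565,.008]),"cap at tcp",proj(c,s["position"]+[0,0,.026]))
d=c["depth"];v,u=np.mgrid[:400,:640]
P=np.stack([(u-c["cx"])/c["fx"]*d,-(v-c["cy"])/c["fy"]*d,-d],-1)@R.from_rotvec(c["rotation"]).as_matrix().T+c["xyz"]
zt=s["position"][2]+.0263
for b in blobs((abs(P[...,2]-zt)<.008)&(d>0),None,1000): print(b,plane(c,b[2],zt))
E
```

```text
pos [0.631  0.1565 0.1833] t 22.4 w 0.0561 gf 64.2 F [ 0.3 -0.2 -1.8]
tool x [ 0.002  1.    -0.001] y [ 1.    -0.002 -0.001] z [-0.001 -0.001 -1.   ] shift [1.000e-01 2.100e+00 1.093e+02] spin -0.002 q [ 0.14  0.35 -0.03  1.19 -0.    1.72]
pred mark (np.float64(323.9572808368262), np.float64(181.83415346429592)) cap at tcp (np.float64(321.9570914842457), np.float64(272.4351773041808))
(np.int32(11771), array([321.4, 266.4]), array([321.4, 266.5]), array([104.4, 155. ])) [0.63070108 0.1597899  0.20964187]
```

View pics/w8.png

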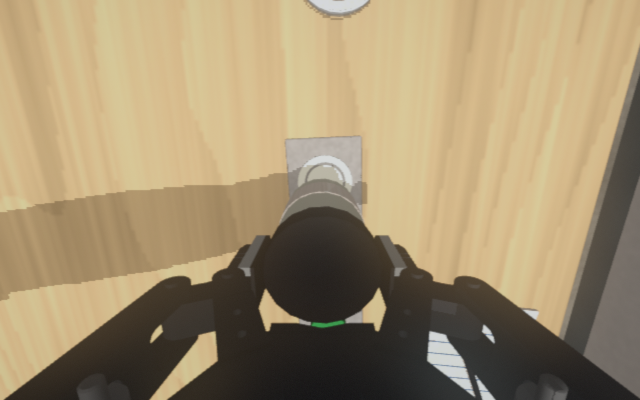

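The black jar is held upright. Its cap centre at (322,264) is about 3–4 mm ahead of the TCP in y, and the end mark is at about (325,182). I'll shift by −3 mm in y and +2 mm in x while lowering.

>>> apply_moves([
  [-3,2,30,0,1],
  [0,0,30,0,1],
  [0,0,22,0,1],
  [0,0,14,0,1],
  [0,0,8,0,1],
  [0,0,2,0,1],
  [0,0,1,0,1],
  [0,0,0,0,1],
  [0,0,0,0,1],
])

```text
time: 23.35
position: [0.6345, 0.1552, 0.0776]
orientation: [2.22, 2.221, 0.003]
force: [0.6, 0.2, -1.1]
grip_width: 0.056
grip_force: 64.2
```

>>> apply_moves([
  [0,0,1,0,1],
  [0,0,1,0,1],
  [0,0,1,0,1],
  [0,0,1,0,1],
  [0,0,0,0,1],
  [0,0,0,0,1],
])

```text
time: 23.95
position: [0.6337, 0.1552, 0.0738]
orientation: [2.221, 2.222, 0.001]
force: [-2.6, 0.7, 6.3]
grip_width: 0.0562
grip_force: 64.8
```

Firm contact at 6 N. I'm releasing, raising, and moving aside to check.

>>> apply_moves([
  [0,0,0,0,0.3],
  [0,0,0,0,0],
  [0,0,0,0,-0.5],
  [0,0,0,0,-1],
  [0,0,0,0,-1],
  [0,0,0,0,-1],
  [0,0,-30,0,-1],
  [0,0,-50,0,-1],
  [0,0,-50,0,-1],
  [0,0,-30,0,-1],
])

```text
time: 24.95
position: [0.6353, 0.1552, 0.2369]
orientation: [2.219, 2.219, 0.007]
force: [1.1, -0.5, -0.2]
grip_width: 0.0852
grip_force: 0.0
```

>>> apply_moves([
  [0,-45,0,0,-1],
  [0,-45,0,0,-1],
  [0,-45,0,0,-1],
  [0,-45,0,0,-1],
  [0,-30,0,0,-1],
  [0,0,0,0,-1],
  [0,0,0,0,-1],
])

```text
time: 25.65
position: [0.4235, 0.1551, 0.2326]
orientation: [2.22, 2.221, 0.002]
force: [-1.5, -0.1, -0.2]
grip_width: 0.0855
grip_force: 0.0
```

```bash
python3 - <<'E'
from h import *
from cell import manip
M=dict(blue=((.643,-.083),.052),green=((.6395,-.003),.066),yellow=((.6365,.077),.082),black=((.633,.1565),.1))
im=[]
for n in("top","scene"):
    c=manip.camera(n); d=c["depth"];v,u=np.mgrid[:400,:640]
    P=np.stack([(u-c["cx"])/c["fx"]*d,-(v-c["cy"])/c["fy"]*d,-d],-1)@R.from_rotvec(c["rotation"]).as_matrix().T+c["xyz"]
    for k,(xy,z) in M.items():
        q=np.array(proj(c,[*xy,z]))
        for b in blobs((abs(P[...,2]-z)<.005)&(np.hypot(P[...,0]-xy[0],P[...,1]-xy[1])<.05),None,40): print(n,k,b[0],b[3],((plane(c,b[2],z)[:2]-xy)*1000).round(1))
    o=c["pixels"]; im.append(cv2.resize(o[110:210,200:500] if n=="top" else o[130:300,180:520],None,fx=2,fy=2,interpolation=cv2.INTER_CUBIC)[:,:600])
cv2.imwrite("pics/end.png",np.vstack([i[:,:,::-1] for i in im])[:600]); print(manip.observe()["position"])
E
```

```text
top blue 143 [12.6 12.7] [-1.5 -0.7]
top green 227 [16.1 16.2] [-5.4  1. ]
top yellow 339 [19.8 20.2] [-3.6 -0.2]
top black 476 [23.5 24. ] [-3. -1.]
scene blue 145 [11.9 13.7] [ 3.9 -1.1]
scene green 230 [15.4 17.2] [0.2 0.5]
scene yellow 333 [18.6 21.1] [ 2.4 -0.5]
scene black 478 [22.3 25.4] [ 3.  -1.2]
[0.42476621 0.15506336 0.23264235]
```

View pics/end.png

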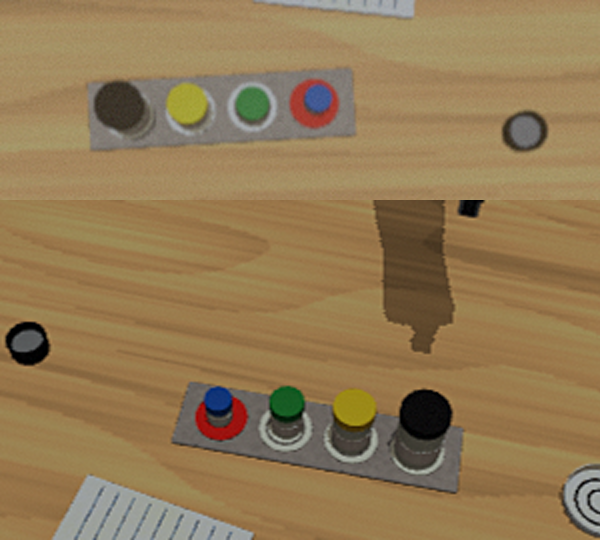

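The picture shows all four jars upright on their marks in the right order, and the two views together put them within about 4 mm of centre. The loupe and dish look untouched.

```bash
python3 -c "
from cell import manip
print(manip.sign_off())"
```

```text
the job is handed in; nothing more can be done
None
```

All four jars stand upright on their marks in size order from the red mark, within about 4 mm of centre by the camera check; the dish and loupe look untouched, and the job was handed in at about 26 s (sign-off returned no verdict).

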